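# Make up the lining and mending kits

### The job

Make up two conservation tool kits from the stock on the bench. The lining kit goes in the larger tray: lay the brayer in its widest lane, the brush in the lane beside it, and stand the paste jar in the small square well; the mending kit goes in the smaller tray: lay the spatula in its long lane and stand the smaller of the two steel weights in the square well. Set each thing down gently rather than dropping it, flat on the tray floor or upright inside its own compartment; the large weight, the bone folder and the loupe stay where they are.

Things in the scene. Friction and masses are not known exactly. Their poses are not given: they have to be found in the camera images.
- brayer: hand roller lying flat: black rubber roller 64 mm long, 30 dia, crosswise in a steel frame 74 wide, dark round wooden handle; 153 long (92 behind the origin, 61 ahead), 30 high, 140 g; origin on its underside near the balance point (grip here from above, across y); x along it towards the working end, z up. Handle 26 dia from 12 ahead of the origin to 48 behind, axis 15 up.
- brush: flat paste brush lying flat: pale bristles, steel ferrule 54 mm wide, pale wooden handle; 159 long (92 behind the origin, 67 ahead), 16 high, 80 g; origin on its underside near the balance point (grip here from above, across y); x along it towards the working end, z up. Handle 28 wide and 16 high from 16 ahead of the origin to 25 behind.
- spatula: palette-knife spatula lying flat: black handle 92 mm long, 22 wide, 16 high, and a thin narrow steel blade; 156 long (72 behind the origin, 84 ahead), 70 g; origin on its underside near the balance point (grip here from above, across y); x along it towards the working end, z up. 
- paste_jar: round jar, cream-coloured, with an aluminium lid, 50 mm diameter, 60 high (lid 47 diameter, from 45 up), 160 g, upright; origin at the centre of its underside, z up
- small_weight: smaller steel press weight: upright cylinder 44 mm diameter, 34 high, with a dark knob 20 diameter on top (54 high in all), 400 g; origin at the centre of its underside, z up
- large_weight: larger steel press weight of the same form, 64 mm diameter, 40 high, 60 high with its knob, 950 g; stays where it is; origin at the centre of its underside
- lining_tray: larger wooden tray, fixed, mm: 192 (x) by 262 (y); origin at the centre of its underside, z up; floor 5 up, rim 18 high and 5 thick, dividers 16 high and 4 thick. Compartments in its frame: widest lane x -91..91, y -126..-28; middle lane x -91..91, y -24..52; square well 70 by 70, x -91..-21, y 56..126; beyond the well (x -17..91) a compartment left empty
- mending_tray: smaller wooden tray, fixed, mm: 192 (x) by 160 (y); origin at the centre of its underside, z up; floor 5 up, rim 18 high and 5 thick, dividers 16 high and 4 thick. Compartments in its frame: long lane x -91..91, y -75..1; square well 70 by 70, x -91..-21, y 5..75; beyond the well (x -17..91) a compartment left empty
- bone_folder: bone folder, a flat cream strip with round ends, 132 by 22 mm, 6 thick, lying beside a tray; stays where it is; origin at the centre of its underside, x along it
- loupe: stand loupe: black round magnifier on three short legs with a clear lens on top, 44 mm diameter, 46 high, standing beside a tray; stays where it is; origin at the centre of its underside
Not all that is in view belongs to the job. What is shaped like the brush but purple is not meant.

How it is judged:
At the end, for the whole second after the job is handed in: Larger tray: brayer in the widest lane, brush in the middle lane, jar in the square well. Smaller tray: spatula in the lane, small weight in the well. Each within its compartment, flat or upright to 3 degrees, within 3 mm of the floor, at rest. Large weight, folder, loupe moved under 30 mm (x of brayer in the frame of lining_tray between -0.042 and 0.042 m and y of brayer in the frame of lining_tray between -0.097 and -0.057 m and z of brayer in the frame of lining_tray between 0.002 and 0.008 m and angle between each of brayer, brush, paste_jar, spatula, small_weight's own z axis and vertical below 0.05 rad and linear speed of each of brayer, brush, paste_jar, spatula, small_weight below 0.02 m/s and angular speed of each of brayer, brush, paste_jar, spatula, small_weight below 0.2 rad/s and x of brush in the frame of lining_tray between -0.04 and 0.04 m and y of brush in the frame of lining_tray between -0.006 and 0.034 m and z of brush in the frame of lining_tray between 0.002 and 0.008 m and x of paste_jar in the frame of lining_tray between -0.07 and -0.042 m and y of paste_jar in the frame of lining_tray between 0.077 and 0.105 m and z of paste_jar in the frame of lining_tray between 0.002 and 0.008 m and x of spatula in the frame of mending_tray between -0.03 and 0.03 m and y of spatula in the frame of mending_tray between -0.067 and -0.007 m and z of spatula in the frame of mending_tray between 0.002 and 0.008 m and x of small_weight in the frame of mending_tray between -0.072 and -0.04 m and y of small_weight in the frame of mending_tray between 0.024 and 0.056 m and z of small_weight in the frame of mending_tray between 0.002 and 0.008 m and distance of each of large_weight, bone_folder, loupe from where it was at the start of the episode below 0.03 m); the robot touches nothing.
It fails at once if the large weight is moved more than 30 mm (distance of large_weight from where it was at the start of the episode above 0.03 m).
It fails at once if the bone folder is moved more than 30 mm (distance of bone_folder from where it was at the start of the episode above 0.03 m).
It fails at once if the loupe is moved more than 30 mm (distance of loupe from where it was at the start of the episode above 0.03 m).
It fails at once if one of the five kit things is dropped from more than about 20 mm (moves faster than 0.6 m/s while not held) ((linear speed of brayer above 0.6 m/s and contact force between the fingers and brayer below 0.05 N) or (linear speed of brush above 0.6 m/s and contact force between the fingers and brush below 0.05 N) or (linear speed of spatula above 0.6 m/s and contact force between the fingers and spatula below 0.05 N) or (linear speed of paste_jar above 0.6 m/s and contact force between the fingers and paste_jar below 0.05 N) or (linear speed of small_weight above 0.6 m/s and contact force between the fingers and small_weight below 0.05 N)).
It also fails if it takes over 144 s, if anything falls off the work surface, if the arm or the gripper's body presses on something with over 40 N, if the wrist force passes 120 N, or if a joint passes its speed limit or range.

### The arm

A 6-joint arm with a two-finger parallel gripper is mounted at the origin on the work surface. World frame = base frame: x ahead of the robot, y to its left, z up, the work surface at z = 0. Lengths are in m, angles in rad, forces in N, time in s.
With the tool pointing down it reaches from about 0.325 to 0.775 m from the base axis. Payload 5.5 kg.
Tool frame: the origin (TCP) lies between the finger pads; the fingertips stand 17 mm ahead of it and the grasp point (between the pads) lies 2 mm behind it; z points along the fingers, y is the line along which they close (so a half turn about z gives the same grasp; the last joint's range is limited). The gripper opens to 88 mm and grips with 3 to 60 N. Pads are 20 mm wide; open, the fingers measure 115 mm over their backs; the gripper's body (75 mm by 178 mm) begins 61 mm behind the grasp point.
Start: joints at [-1.355, 0.091, 1.231, -0, 1.82, -0.057], TCP at [0.162, -0.578, 0.213] pointing down, gripper open.
Joint ranges: [-2.87, 2.87], [-0.86, 2.18], [0.17, 2.46], [-1.51, 4.65], [0.06, 2.69], [-2.65, 2.65]. Speed limits (rad/s): [2.57, 2.57, 3.01, 3.14, 3.14, 3.14].

### API

Orientations are given as a 3x3 rotation matrix whose columns are the frame's x, y, z axes.
In Python, from bench import observe, get_image, calibration, finish_job, search_frame gives the robot as it stands. The module is installed in compiled form; this text tells all that it offers.
- The arm moves only by the shell command python3 -m crank 'ROWS' [FORCE]. ROWS is JSON, a list that holds one entry, the list of rows, each a list of 7 numbers: the shift along the world's x, y, z in m, then the turn, a rotation vector about the world's x, y, z in rad, then the finger opening in m, from 0 to 0.0878. In form: [[[dx, dy, dz, wx, wy, wz, grip], ...]]. A call has exactly 8 rows; each row shifts and turns the commanded pose from where the row before left it; what a row does not reach is not made up. A row lasts 1/8 s, in which the tool goes at most 62.5 mm and 10.7 degrees, less where a joint would pass 70% of its speed; a pose out of reach is approached as far as the arm can. A call with a gripper value outside its range is refused whole. The fingers move at their own pace and stop on an object; FORCE is the grip in N (left out, the last holds). Time passes only in rows, so rows that do not move let the fingers close, or fill a call up. It gives the time, the measured TCP pose, the force, the opening and the grip force at its end, in the units of the state.
- observe(): the state, without advancing time (a new reading comes with each control period).
- get_image(name): name is "scene" or "side" or "wrist"; returns (picture, depth): 400x640x3 uint8, blue, green, red; 400x640 float32, m along the optical axis (not along the pixel's ray), 0 where there is no reading.
- calibration(name): a dict with "camera_matrix" (3x3 intrinsics, pixels), "R" (3x3) and "t" (3): a world point X has camera coordinates R X + t. Camera axes: x right, y down, z forward; pixel columns grow to the right and rows downward; lengths in m; the calibration is good to about 2 mm. A picture is of the moment at which its call begins: read the wrist's pose just before it. calibration takes no time and is no camera call; for the wrist camera it gives the pose at the moment of the call.
- finish_job(): hands the job in; it is judged then, once.
Trained networks look in the newest picture that a camera, given by its name, has taken for a name from the list of things; names that differ only in an ending like _2 or _b are one class to them, and where a whole thing is asked for, a point or a joint stands for the part that bears it (a point fixed in the world has none). Each returns a list of dicts, best first, with "p" (0 to 1); they miss things now and then, are a little off and sometimes report something else, mostly with a low value. They report only what shows in the picture. A call takes as long as a camera call. They do not tell look-alikes from the thing itself.
- search_frame(camera, thing): "location" ([x, y, z] in m, in world coordinates, good to about 4 mm: the middle of the surface that is visible of it).
The state is a dict: "time": time; "q": joint angles; "dq": joint speeds; "effort": joint torques, N m; "eef_pos": TCP position; "tcp_rot": TCP orientation; "force": force on the tool from outside, world axes, zero at the start; "torque": the same for the moment, N m; "width": opening from 0.0 (shut) to 1.0 (fully open); "finger_force": force on a finger pad.
Only numpy, scipy, OpenCV 4.12 (cv2) and the standard library are available. Lean on these libraries where they do the work, as an engineer would, in place of code of your own. Each camera call takes 0.05 s, during which the arm holds its last target. There are 200 camera calls.

## Working session

There is one attempt and no reset: what is moved stays moved. The work goes in short steps, Python scripts to look and compute and a shell command to move; the robot and the scene stay as the last step left them, time stands still between calls to the robot, and variables do not carry over. Pictures are saved under pics/ and viewed, at most 16 in all, crops included, and the job is handed in when it is done.

```bash
mkdir -p pics
python3 - <<'E'
from bench import *
import cv2,numpy as np
np.set_printoptions(precision=3,suppress=True)
s=observe();print(s['time'],s['eef_pos'],s['tcp_rot'],s['force'])
for c in ['scene','side']:
    im,d=get_image(c);cv2.imwrite(f'pics/{c}0.png',im);np.save(f'pics/{c}d.npy',d)
    k=calibration(c);print(c,k['camera_matrix'],k['R'],k['t'])
    for t in ['brayer','brush','spatula','paste_jar','small_weight','large_weight','lining_tray','mending_tray','bone_folder','loupe']:
        print(t,[(np.round(r['location'],3).tolist(),round(r['p'],2)) for r in search_frame(c,t)][:4])
E
```

```text
0.0 [ 0.162 -0.577  0.212] [[ 0.963  0.269 -0.   ]
 [ 0.269 -0.963  0.002]
 [ 0.    -0.002 -1.   ]] [-0.291  0.415  0.668]
scene [[424.761   0.    318.491]
 [  0.    424.761 194.305]
 [  0.      0.      1.   ]] [[-0.297  0.955  0.002]
 [ 0.745  0.233 -0.625]
 [-0.598 -0.184 -0.78 ]] [ 0.123 -0.328  1.414]
brayer [([0.479, 0.392, 0.023], 0.69)]
brush [([0.256, -0.276, 0.011], 0.65), ([0.446, -0.075, 0.017], 0.61), ([0.437, 0.232, 0.033], 0.24)]
spatula [([0.439, 0.069, 0.011], 0.65)]
paste_jar [([0.44, -0.206, 0.045], 0.66), ([0.442, 0.067, 0.012], 0.39)]
small_weight [([0.435, 0.234, 0.035], 0.7)]
large_weight [([0.469, -0.396, 0.041], 0.75), ([0.591, -0.389, 0.041], 0.47)]
lining_tray [([0.625, 0.164, 0.009], 0.56)]
mending_tray [([0.626, -0.138, 0.008], 0.91)]
bone_folder [([0.479, 0.392, 0.023], 0.68), ([0.602, 0.389, 0.006], 0.64)]
loupe [([0.591, -0.388, 0.043], 0.7)]
side [[433.459   0.    320.772]
 [  0.    433.459 194.624]
 [  0.      0.      1.   ]] [[-0.861 -0.509 -0.012]
 [-0.333  0.58  -0.743]
 [ 0.385 -0.636 -0.669]] [0.365 0.17  1.025]
brayer [([0.468, 0.402, 0.028], 0.63)]
brush [([0.427, -0.077, 0.01], 0.94), ([0.324, -0.279, 0.013], 0.7)]
spatula [([0.427, 0.074, 0.018], 0.68), ([0.423, -0.196, 0.043], 0.68)]
paste_jar [([0.423, -0.197, 0.045], 0.57)]
small_weight [([0.418, 0.243, 0.033], 0.65)]
large_weight [([0.452, -0.391, 0.041], 0.88)]
lining_tray [([0.618, 0.17, 0.005], 0.75)]
mending_tray [([0.624, -0.134, 0.006], 0.7), ([0.425, 0.076, 0.014], 0.16)]
bone_folder [([0.594, 0.392, 0.009], 0.7)]
loupe [([0.587, -0.384, 0.036], 0.62), ([0.426, 0.073, 0.018], 0.51)]
```

```bash
sleep 1; ls . pics
```

```text
.:
pics

pics:
scene0.png
scened.npy
side0.png
sided.npy
```

View pics/scene0.png

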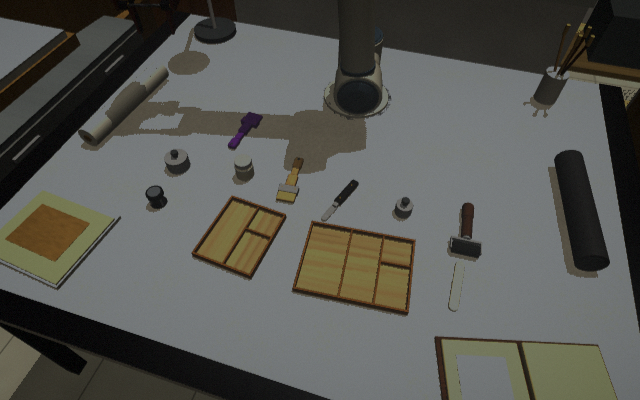

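View pics/side0.png

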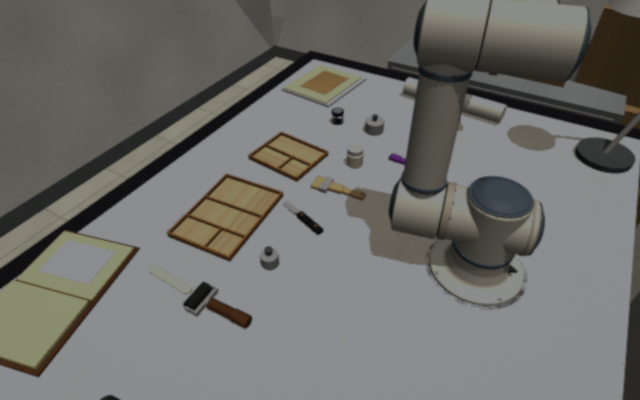

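The scene picture shows the lining tray at about (355,265) and the mending tray at (240,235), both with their wells at upper right. The real brush is at (290,182) and the purple decoy at (245,130). The jar is at (243,168), the spatula at (340,200), the small weight at (403,207) and the brayer at (466,230). Next I'll look from above with the wrist camera.

```bash
python3 -m crank '[[[0.04,0.045,0.025,0,0,-0.034,0.0878],[0.04,0.045,0.025,0,0,-0.034,0.0878],[0.04,0.045,0.025,0,0,-0.034,0.0878],[0.04,0.045,0.025,0,0,-0.034,0.0878],[0.04,0.045,0.025,0,0,-0.034,0.0878],[0.04,0.045,0.025,0,0,-0.034,0.0878],[0.04,0.045,0.025,0,0,-0.034,0.0878],[0.04,0.045,0.025,0,0,-0.034,0.0878]]]' 30
cat > h.py <<'E'
from bench import *
import cv2,numpy as np
np.set_printoptions(precision=4,suppress=True)
def shot(name):
    k=calibration('wrist');im,d=get_image('wrist')
    cv2.imwrite(f'pics/{name}.png',im);np.savez(f'pics/{name}.npz',im=im,d=d,K=k['camera_matrix'],R=k['R'],t=k['t'])
def cloud(name):
    f=np.load(f'pics/{name}.npz');d=f['d'];K=f['K']
    v,u=np.mgrid[:400,:640];P=np.stack([(u-K[0,2])/K[0,0]*d,(v-K[1,2])/K[1,1]*d,d],-1)
    X=(P-f['t'])@f['R'];X[d<=0]=np.nan
    return f['im'],X
E
python3 - <<'E'
from h import *
s=observe();print(s['time'],s['eef_pos'],s['tcp_rot'],s['force'])
shot('w1');k=calibration('wrist');print(k['camera_matrix'],k['R'],-k['R'].T@k['t'])
im,X=cloud('w1');print(X[100,320],X[300,320],X[200,100],X[200,540])
E
```

```text
time: 2.1
eef_pos: [0.4693, -0.231, 0.4057]
tcp_rot: [[1.0, -0.0, 0.001], [-0.0, -1.0, -0.0], [0.001, 0.0, -1.0]]
force: [1.0, -0.8, -0.5]
width: 0.999
finger_force: 0.0
2.1 [ 0.4693 -0.231   0.4057] [[ 1.     -0.0004  0.0006]
 [-0.0004 -1.     -0.0005]
 [ 0.0006  0.0005 -1.    ]] [ 1.0044 -0.809  -0.5183]
[[331.3512   0.     322.1404]
 [  0.     331.3512 204.6865]
 [  0.       0.       1.    ]] [[ 0.0053 -1.     -0.0014]
 [-0.9708 -0.0055  0.2399]
 [-0.2399  0.     -0.9708]] [ 0.5388 -0.227   0.5808]
[ 0.5703 -0.2284 -0.0007] [ 0.4978 -0.2316  0.5123] [0.3994 0.1655 0.0013] [ 0.3988 -0.6229 -0.0005]
```

View pics/w1.png

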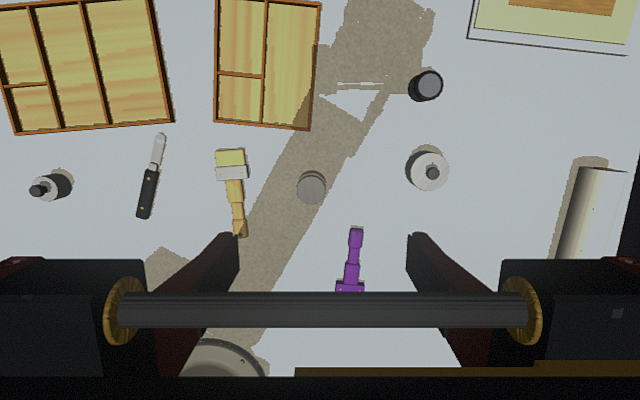

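The wrist view has image up along +x and left along +y. It shows the mending tray at (265,62), the brush at (233,190), the jar at (311,187) and the spatula at (150,175). The small weight is at (50,187), the loupe at (426,85) and the large weight at (427,170). I'll take a second view further left.

```bash
python3 -m crank '[[[-0.003,0.058,0,0,0,0,0.0878],[-0.003,0.058,0,0,0,0,0.0878],[-0.003,0.058,0,0,0,0,0.0878],[-0.003,0.058,0,0,0,0,0.0878],[-0.003,0.058,0,0,0,0,0.0878],[-0.003,0.058,0,0,0,0,0.0878],[-0.003,0.058,0,0,0,0,0.0878],[0,0,0,0,0,0,0.0878]]]'
python3 - <<'E'
from h import *
s=observe();print(s['time'],s['eef_pos'])
shot('w2')
# ortho map: 1px=1mm... x 0.25..0.8, y -0.45..0.5, union, height+colour
H=np.full((560,960),np.nan);C=np.zeros((560,960,3),np.uint8)
for n in ['w1','w2']:
    im,X=cloud(n);ok=np.isfinite(X[...,2])&(X[...,2]<0.1)
    r=((0.80-X[...,0])*1000).round();c=((0.5-X[...,1])*1000).round()
    ok&=(r>=1)&(r<559)&(c>=1)&(c<959)
    rr=r[ok].astype(int);cc=c[ok].astype(int);z=X[...,2][ok];col=im[ok];o=np.argsort(z)
    for dr in (0,1):
        for dc in (0,1): H[rr[o]+dr,cc[o]+dc]=z[o];C[rr[o]+dr,cc[o]+dc]=col[o]
np.savez('pics/map.npz',H=H,C=C)
cv2.imwrite('pics/map.png',cv2.resize(C,(800,467),interpolation=cv2.INTER_AREA))
m=(np.nan_to_num(H)>0.004).astype(np.uint8);m=cv2.morphologyEx(m,cv2.MORPH_CLOSE,np.ones((3,3),np.uint8))
n,L,st,ce=cv2.connectedComponentsWithStats(m)
for i in range(1,n):
    if st[i,4]<250: continue
    v,u=np.nonzero(L==i);(a,b),(w,h),ang=cv2.minAreaRect(np.stack([u,v],1).astype(np.float32))
    print(i,'rect ctr x %.4f y %.4f'%(0.8-b/1000,0.5-a/1000),'size %.0f %.0f ang %.1f'%(w,h,ang),'area',st[i,4],'zmax %.3f'%np.nanmax(H[L==i]),C[L==i].mean(0).round())
E
```

```text
time: 3.15
eef_pos: [0.4468, 0.1764, 0.404]
tcp_rot: [[1.0, 0.007, -0.001], [0.007, -1.0, 0.0], [-0.001, -0.0, -1.0]]
force: [-0.4, -0.5, -0.8]
width: 0.995
finger_force: 0.0
3.15 [0.4468 0.1764 0.404 ]
1 rect ctr x 0.6194 y 0.1539 size 193 266 ang 85.4 area 49594 zmax 0.022 [ 79. 125. 143.]
2 rect ctr x 0.6230 y -0.1418 size 163 194 ang 5.5 area 30580 zmax 0.022 [ 94. 147. 163.]
6 rect ctr x 0.5994 y 0.3883 size 24 131 ang 2.2 area 2814 zmax 0.010 [165. 171. 165.]
11 rect ctr x 0.5888 y -0.3948 size 44 44 ang 33.7 area 1530 zmax 0.050 [87. 86. 84.]
14 rect ctr x 0.4420 y 0.3960 size 154 76 ang 90.0 area 5432 zmax 0.034 [56. 62. 71.]
15 rect ctr x 0.4419 y 0.0642 size 25 156 ang 18.9 area 3233 zmax 0.019 [71. 74. 74.]
22 rect ctr x 0.4110 y -0.0770 size 160 56 ang 90.0 area 5613 zmax 0.019 [110. 149. 159.]
23 rect ctr x 0.4558 y -0.4082 size 65 63 ang 24.4 area 3095 zmax 0.063 [148. 152. 151.]
25 rect ctr x 0.4302 y -0.2133 size 50 53 ang 76.0 area 2056 zmax 0.063 [153. 158. 154.]
27 rect ctr x 0.4270 y 0.2310 size 44 44 ang 0.0 area 1546 zmax 0.058 [139. 142. 138.]
39 rect ctr x 0.2947 y -0.2838 size 42 112 ang 5.4 area 2890 zmax 0.019 [117.  57.  96.]
```

View pics/map.png

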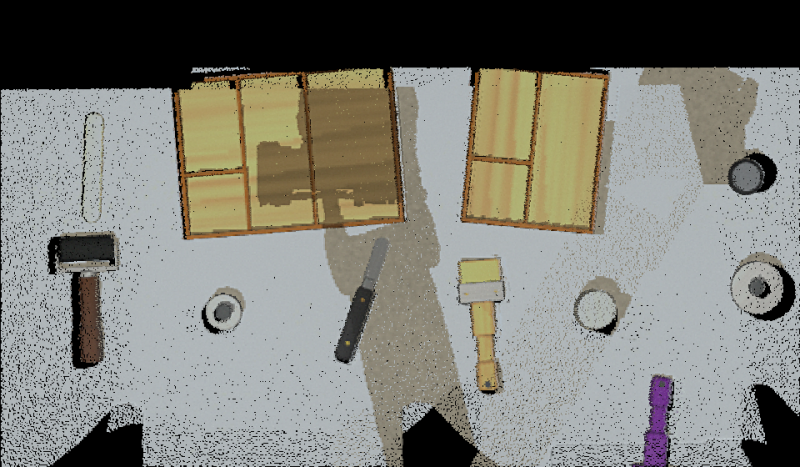

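The top-down map (1.2 mm per pixel) shows every object and both trays clearly, with sizes that match. Next I'll get the yaws and check that the two views agree.

Run:
```python
from h import *
obj={'brayer':(.442,.396,.09,.05),'spatula':(.442,.064,.09,.05),'brush':(.411,-.077,.09,.05),'jar':(.430,-.213,.04,.04),'sw':(.427,.231,.04,.04)}
for n in ['w1','w2']:
    im,X=cloud(n);x,y,z=X[...,0],X[...,1],X[...,2]
    print(n,'table z',np.nanmedian(z[(abs(z)<.01)&(x>.35)&(x<.5)]))
    for k,(a,b,p,q) in obj.items():
        m=(abs(x-a)<p)&(abs(y-b)<q)&(z>.006)&(z<.08)
        if m.sum()<300: continue
        P=np.stack([x[m],y[m]],1).astype(np.float32)
        if k in('jar','sw'):
            zt=.05 if k=='jar' else .027
            m2=m&(z>zt)&(z<(.08 if k=='jar' else .042));P=np.stack([x[m2],y[m2]],1).astype(np.float32)
            (c,r)=cv2.minEnclosingCircle(P);print(k,np.array(c),'r',r,'zmed',np.median(z[m2]));continue
        # midline by x-slices
        o=[]
        for s in np.arange(P[:,0].min()+.008,P[:,0].max()-.008,.006):
            t=P[abs(P[:,0]-s)<.003,1]
            if len(t)>8:o.append((s,(np.percentile(t,3)+np.percentile(t,97))/2,np.percentile(t,97)-np.percentile(t,3)))
        o=np.array(o);f=np.polyfit(o[:,0],o[:,1],1);print(k,'x',P[:,0].min(),P[:,0].max(),'yaw',np.arctan(f[0]),'ymid@.44',np.polyval(f,.44),'res',np.std(o[:,1]-np.polyval(f,o[:,0])))
for n,c in [('w1',(.62,-.14)),('w2',(.62,.154)),('w1',(.62,.154)),('w2',(.62,-.14))]:
    im,X=cloud(n);x,y,z=X[...,0],X[...,1],X[...,2]
    m=(abs(x-c[0])<.12)&(abs(y-c[1])<.15)&(z>.014)&(z<.03)
    print(n,c,cv2.minAreaRect(np.stack([x[m],y[m]],1).astype(np.float32)))
```

```text
w1 table z 0.0006643030009231527
spatula x 0.36768618 0.53165346 yaw -0.3166758779433026 ymid@.44 0.06494699842225823 res 0.000663716719991716
brush x 0.33238834 0.49065936 yaw 0.07886039398249126 ymid@.44 -0.07836125134033957 res 0.0010031091578242373
jar [ 0.4295 -0.214 ] r 0.023539729416370392 zmed 0.06048100048445671
sw [0.4272 0.2312] r 0.02253415621817112 zmed 0.0346631896315337
w2 table z 0.0006152376971081337
brayer x 0.36647832 0.51952606 yaw 0.03834666782178327 ymid@.44 0.39286396675262275 res 0.0007588880732758008
spatula x 0.36881706 0.53141 yaw -0.33327402677626555 ymid@.44 0.06672194368122886 res 0.0007502016349708556
brush x 0.3333021 0.49083188 yaw 0.07938413715724846 ymid@.44 -0.07581161999502219 res 0.0013306467280558502
jar [ 0.4297 -0.2136] r 0.024175109341740608 zmed 0.060112239106409254
sw [0.427  0.2322] r 0.02199665829539299 zmed 0.03460252215947729
w1 (0.62, -0.14) ((0.6234896779060364, -0.14122949540615082), (0.16054198145866394, 0.19209304451942444), 84.65217590332031)
w2 (0.62, 0.154) ((0.6118131875991821, 0.1545557826757431), (0.17579272389411926, 0.2613680958747864), 4.602306365966797)
w1 (0.62, 0.154) ((0.6200098395347595, 0.15462282299995422), (0.1920011192560196, 0.2644686698913574), 4.675494194030762)
w2 (0.62, -0.14) ((0.6139174699783325, -0.140231192111969), (0.16181853413581848, 0.17326319217681885), 84.68609619140625)
```

The two views agree, so I'll use these poses:

| Item | Pick (x, y, yaw) | Place (x, y, yaw) |
|---|---|---|
| brayer | .4585, .394, .04 | .6416, .079, .08 |
| brush | .424, -.078, .08 | .631, .170, .08 |
| jar | .430, -.214 | .557, .241 |
| spatula | .444, .0645, -.325 | .614, -.177, -.093 |
| weight | .427, .232 | .571, -.096 |

I'll start with the brayer.

```bash
python3 -m crank '[[[0.0023,0.0434,-0.04,0,0,0.006,0.06],[0.0023,0.0434,-0.04,0,0,0.006,0.06],[0.0023,0.0434,-0.04,0,0,0.006,0.06],[0.0023,0.0434,-0.04,0,0,0.006,0.06],[0.0023,0.0434,-0.04,0,0,0.006,0.06],[0,0,-0.05,0,0,0,0.06],[0,0,-0.05,0,0,0,0.06],[0,0,0,0,0,0,0.06]]]' 25
```

```text
time: 4.2
eef_pos: [0.4577, 0.3869, 0.0996]
tcp_rot: [[1.0, 0.029, -0.007], [0.029, -1.0, -0.006], [-0.008, 0.006, -1.0]]
force: [0.0, -0.4, 0.3]
width: 0.68
finger_force: 0.0
```

```bash
python3 -m crank '[[[0,0,0,0,0,0,0.06],[0.0004,0.003,-0.02,0,0,0.005,0.06],[0.0004,0.003,-0.02,0,0,0.005,0.06],[0,0,-0.02,0,0,0,0.06],[0,0,-0.012,0,0,0,0.06],[0,0,-0.005,0,0,0,0.06],[0,0,0,0,0,0,0.06],[0,0,0,0,0,0,0.06]]]'
python3 - <<'E'
from h import *
shot('w3');s=observe();print(s['eef_pos'],s['tcp_rot'])
E
```

```text
time: 5.2
eef_pos: [0.4602, 0.3966, 0.0286]
tcp_rot: [[0.999, 0.041, 0.001], [0.041, -0.999, 0.001], [0.001, -0.001, -1.0]]
force: [-0.6, 0.2, 0.7]
width: 0.688
finger_force: 0.0
[0.4602 0.3966 0.0287] [[ 0.9992  0.0408  0.0013]
 [ 0.0408 -0.9992  0.001 ]
 [ 0.0013 -0.0009 -1.    ]]
```

View pics/w3.png

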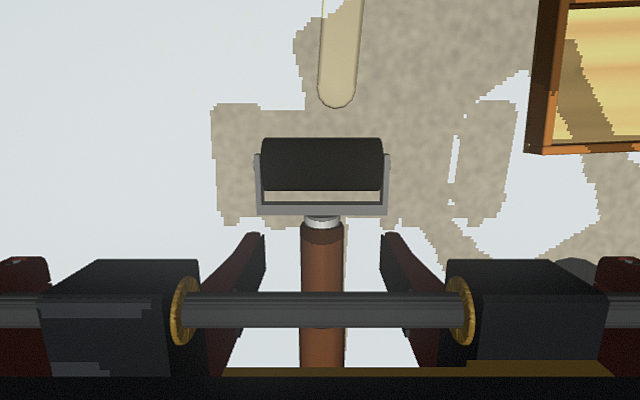

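The handle (321,230) is centred between the fingers (265 and 381). True y is therefore about 3 mm more than the map gives, and I'll add that everywhere. Grasping now.

```bash
python3 -m crank '[[[0,0,-0.004,0,0,0,0.06],[0,0,-0.003,0,0,0,0.06],[0,0,0,0,0,0,0.01],[0,0,0,0,0,0,0.01],[0,0,0,0,0,0,0.01],[0,0,0,0,0,0,0.01],[0,0,0,0,0,0,0.01],[0,0,0,0,0,0,0.01]]]' 25; python3 -m crank '[[[0,0,0.015,0,0,0,0.01],[0,0,0.03,0,0,0,0.01],[0,0,0.035,0,0,0,0.01],[0.01,-0.03,0.01,0,0,0,0.01],[0.02,-0.04,0,0,0,0,0.01],[0.02,-0.04,0,0,0,0.01,0.01],[0.02,-0.04,0,0,0,0.01,0.01],[0,0,0,0,0,0,0.01]]]'
```

```text
time: 6.25
eef_pos: [0.4598, 0.3963, 0.0207]
tcp_rot: [[0.999, 0.041, 0.0], [0.041, -0.999, 0.0], [0.0, -0.0, -1.0]]
force: [-0.5, -0.3, 0.9]
width: 0.117
finger_force: 0.0
time: 7.25
eef_pos: [0.5312, 0.2438, 0.112]
tcp_rot: [[0.998, 0.057, 0.002], [0.057, -0.998, -0.0], [0.002, 0.0, -1.0]]
force: [-0.5, 0.4, 0.0]
width: 0.114
finger_force: 0.0
```

Run:
```python
from h import *
shot('w4');s=observe();print(s['eef_pos'],s['finger_force'],s['width'])
```

```text
[0.5305 0.2454 0.1119] 0.0 0.11502042792894532
```

View pics/w4.png

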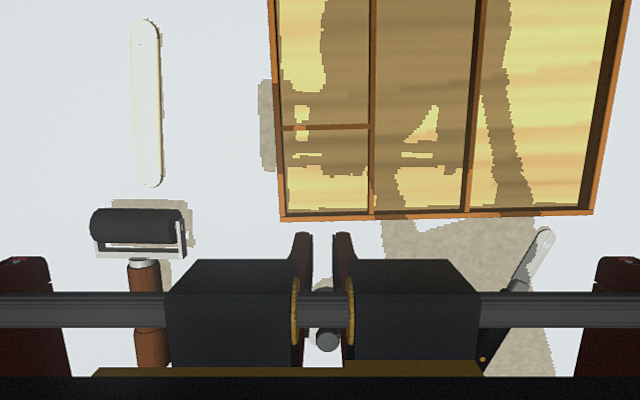

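The brayer stayed behind and the fingers closed on nothing. I'll measure where the fingertips really are from the wrist depth.

Run:
```python
from h import *
for n,tcp in [('w3',(.4602,.3966,.0287)),('w4',(.5305,.2454,.1119)),('w1',(.4693,-.231,.4057))]:
    f=np.load(f'pics/{n}.npz');im,X=cloud(n)
    print(n,'cam',-f['R'].T@f['t']-tcp)
    for v in (234,238,242,250,260):
        row=X[v]-tcp
        s=[(u,row[u].round(4).tolist(),f['d'][v,u].round(3)) for u in ({'w3':(245,258,262,386,390,400),'w4':(304,340),'w1':(230,420)}[n])]
        print(v,s)
```

```text
w3 cam [0.0666 0.0015 0.1724]
234 [(245, [-0.005, 0.0481, -0.0279], np.float32(0.211)), (258, [0.0102, 0.0318, 0.0138], np.float32(0.167)), (262, [0.0092, 0.0304, 0.0108], np.float32(0.17)), (386, [0.0131, -0.0325, 0.0145], np.float32(0.166)), (390, [0.013, -0.0347, 0.014], np.float32(0.167)), (400, [-0.0008, -0.0505, -0.0276], np.float32(0.211))]
238 [(245, [0.0106, 0.0367, 0.0214], np.float32(0.16)), (258, [0.0098, 0.0309, 0.0187], np.float32(0.163)), (262, [0.009, 0.0294, 0.0162], np.float32(0.165)), (386, [0.0121, -0.0321, 0.0176], np.float32(0.164)), (390, [0.0132, -0.0334, 0.0205], np.float32(0.161)), (400, [0.0133, -0.0382, 0.0204], np.float32(0.161))]
242 [(245, [0.0101, 0.0358, 0.0254], np.float32(0.156)), (258, [0.0089, 0.0304, 0.0217], np.float32(0.16)), (262, [0.0077, 0.029, 0.0183], np.float32(0.163)), (386, [0.0113, -0.0315, 0.0212], np.float32(0.16)), (390, [0.013, -0.0324, 0.0257], np.float32(0.156)), (400, [0.0133, -0.037, 0.0259], np.float32(0.155))]
250 [(245, [0.0102, 0.0335, 0.0355], np.float32(0.146)), (258, [0.0077, 0.029, 0.0287], np.float32(0.153)), (262, [0.
[... 972 characters left out ...]
loat32(0.145))]
260 [(304, [0.0117, 0.0055, 0.046], np.float32(0.136)), (340, [0.013, -0.0092, 0.0473], np.float32(0.135))]
w1 cam [ 0.0668 -0.0011  0.1724]
234 [(230, [0.0118, 0.0453, 0.0145], np.float32(0.167)), (420, [0.0115, -0.0505, 0.0135], np.float32(0.168))]
238 [(230, [0.0114, 0.0441, 0.0191], np.float32(0.162)), (420, [0.0117, -0.0487, 0.02], np.float32(0.161))]
242 [(230, [0.0104, 0.0433, 0.0221], np.float32(0.16)), (420, [0.0118, -0.047, 0.0258], np.float32(0.156))]
250 [(230, [0.0074, 0.0428, 0.0249], np.float32(0.158)), (420, [0.0103, -0.0452, 0.0322], np.float32(0.15))]
260 [(230, [0.003, 0.0427, 0.0266], np.float32(0.157)), (420, [0.0062, -0.0451, 0.0338], np.float32(0.149))]
```

Depth shows the fingertips end about 12 mm above the reported TCP height, not 17 mm below it. The table reads z≈0 in the same data, so the reported tool point sits about 29 mm too low. That explains the miss, and I'll command heights 29 mm lower. In y, the fingers read about 2 mm low in camera coordinates.

```bash
python3 -m crank '[[[-0.0184,0.0376,0,0,0,-0.004,0.06],[-0.0184,0.0376,0,0,0,-0.004,0.06],[-0.0184,0.0376,0,0,0,-0.004,0.06],[-0.0184,0.0376,0,0,0,-0.004,0.06],[0,0,-0.035,0,0,0,0.06],[0,0,-0.035,0,0,0,0.06],[0,0,0,0,0,0,0.06],[0,0,0,0,0,0,0.06]]]' 25; python3 -m crank '[[[0,0,-0.015,0,0,0,0.06],[0,0,-0.015,0,0,0,0.06],[0,0,-0.008,0,0,0,0.06],[0,0,-0.004,0,0,0,0.06],[0,0,0,0,0,0,0.06],[0,0,0,0,0,0,0.06],[0,0,0,0,0,0,0.06],[0,0,0,0,0,0,0.06]]]'
python3 - <<'E'
from h import *
s=observe();t=s['eef_pos'];print(t,s['force']);shot('w5');im,X=cloud('w5')
for u in (250,258,386,392):
    z=X[220:262,u,2];x=X[220:262,u,0];print(u,z[::3].round(3))
E
```

```text
time: 8.3
eef_pos: [0.4563, 0.3977, 0.0425]
tcp_rot: [[0.999, 0.045, 0.001], [0.045, -0.999, 0.001], [0.001, -0.001, -1.0]]
force: [0.3, 0.8, 1.6]
width: 0.682
finger_force: 0.0
time: 9.3
eef_pos: [0.4563, 0.3968, -0.001]
tcp_rot: [[0.999, 0.045, 0.0], [0.045, -0.999, 0.0], [0.0, -0.0, -1.0]]
force: [-0.4, 0.3, -0.1]
width: 0.679
finger_force: 0.0
[ 0.4563  0.3968 -0.001 ] [-0.3807  0.2736 -0.106 ]
250 [0.02  0.02  0.003 0.001 0.011 0.016 0.02  0.024 0.028 0.031 0.033 0.033
 0.039 0.043]
258 [ 0.02   0.021 -0.001  0.001  0.01   0.015  0.018  0.02   0.024  0.028
  0.026  0.028  0.028  0.027]
386 [0.02  0.021 0.001 0.001 0.01  0.015 0.016 0.019 0.023 0.025 0.024 0.026
 0.026 0.026]
392 [0.021 0.021 0.001 0.001 0.011 0.015 0.02  0.023 0.029 0.03  0.031 0.035
 0.039 0.039]
```

Confirmed: the reported z is -1 mm, there is no contact, and the tips are about 10 mm up. I'll go 5 mm lower and close.

```bash
python3 -m crank '[[[0,0,-0.003,0,0,0,0.06],[0,0,-0.002,0,0,0,0.06],[0,0,0,0,0,0,0.01],[0,0,0,0,0,0,0.01],[0,0,0,0,0,0,0.01],[0,0,0,0,0,0,0.01],[0,0,0,0,0,0,0.01],[0,0,0,0,0,0,0.01]]]' 25
```

```text
time: 10.35
eef_pos: [0.4562, 0.3968, -0.0062]
tcp_rot: [[0.999, 0.045, 0.0], [0.045, -0.999, 0.0], [0.0, -0.0, -1.0]]
force: [-0.7, 0.2, -0.4]
width: 0.287
finger_force: 25.0
```

Held at 25 mm, as the handle size predicts. Moving to the widest lane.

```bash
python3 -m crank '[[[0,0,0.025,0,0,0,0.01],[0,0,0.03,0,0,0,0.01],[0,0,0.03,0,0,0,0.01],[0.03,-0.045,0,0,0,0.007,0.01],[0.03,-0.045,0,0,0,0.007,0.01],[0.03,-0.045,0,0,0,0.007,0.01],[0.03,-0.045,0,0,0,0.007,0.01],[0.03,-0.045,0,0,0,0.007,0.01]]]'; python3 -m crank '[[[0.015,-0.045,0,0,0,0.007,0.01],[0.015,-0.045,0,0,0,0,0.01],[0,0,0,0,0,0,0.01],[0,0,0,0,0,0,0.01],[0,0,-0.02,0,0,0,0.01],[0,0,-0.02,0,0,0,0.01],[0,0,0,0,0,0,0.01],[0,0,0,0,0,0,0.01]]]'
```

```text
time: 11.35
eef_pos: [0.6067, 0.1701, 0.0782]
tcp_rot: [[0.997, 0.08, -0.001], [0.08, -0.997, -0.0], [-0.001, -0.0, -1.0]]
force: [0.5, 0.7, -1.1]
width: 0.292
finger_force: 25.0
time: 12.35
eef_pos: [0.6359, 0.0821, 0.0384]
tcp_rot: [[0.996, 0.087, -0.001], [0.087, -0.996, -0.0], [-0.001, 0.0, -1.0]]
force: [-0.2, 0.1, -1.1]
width: 0.289
finger_force: 25.0
```

```bash
python3 -m crank '[[[0.0035,-0.001,-0.01,0,0,0,0.01],[0,0,-0.01,0,0,0,0.01],[0,0,-0.008,0,0,0,0.01],[0,0,-0.006,0,0,0,0.01],[0,0,-0.003,0,0,0,0.01],[0,0,-0.0015,0,0,0,0.01],[0,0,0,0,0,0,0.01],[0,0,0,0,0,0,0.01]]]'; python3 -c "
from h import *
shot('w6')"
```

```text
time: 13.35
eef_pos: [0.6399, 0.0808, 0.0006]
tcp_rot: [[0.996, 0.087, 0.001], [0.087, -0.996, 0.0], [0.001, -0.0, -1.0]]
force: [0.5, 0.5, -0.4]
width: 0.286
finger_force: 25.0
```

View pics/w6.png

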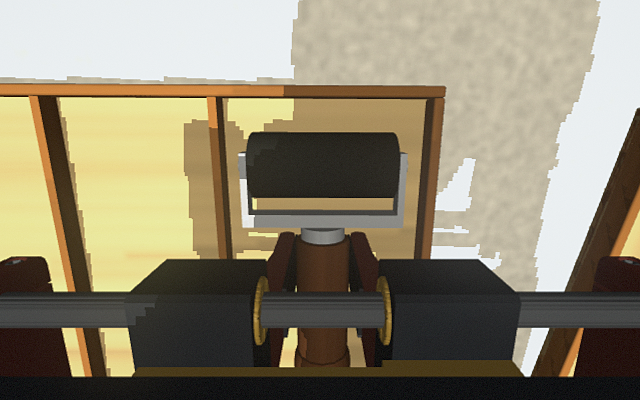

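The brayer (roller at (322,165)) sits centred in the lane. I'll lower the last bit, release, then head for the brush.

```bash
python3 -m crank '[[[0,0,-0.0015,0,0,0,0.01],[0,0,0,0,0,0,0.01],[0,0,0,0,0,0,0.04],[0,0,0,0,0,0,0.04],[0,0,0,0,0,0,0.04],[0,0,0.01,0,0,0,0.04],[0,0,0.03,0,0,0,0.04],[0,0,0.04,0,0,0,0.04]]]';  python3 -m crank '[[[-0.036,-0.026,0,0,0,-0.004,0.06],[-0.036,-0.026,0,0,0,-0.004,0.06],[-0.036,-0.026,0,0,0,0,0.06],[-0.036,-0.026,0,0,0,0,0.06],[-0.036,-0.026,0,0,0,0,0.06],[-0.036,-0.026,0,0,0,0,0.06],[0,0,0,0,0,0,0.06],[0,0,0,0,0,0,0.06]]]'
python3 -c "
from h import *
shot('w7')"
```

```text
time: 14.4
eef_pos: [0.639, 0.0806, 0.079]
tcp_rot: [[0.996, 0.087, -0.002], [0.087, -0.996, -0.0], [-0.002, -0.0, -1.0]]
force: [-0.1, 0.1, 0.0]
width: 0.456
finger_force: 0.0
time: 15.4
eef_pos: [0.4243, -0.0753, 0.0796]
tcp_rot: [[0.997, 0.078, 0.002], [0.078, -0.997, -0.0], [0.002, 0.0, -1.0]]
force: [0.8, -0.6, -0.7]
width: 0.68
finger_force: 0.0
```

View pics/w7.png

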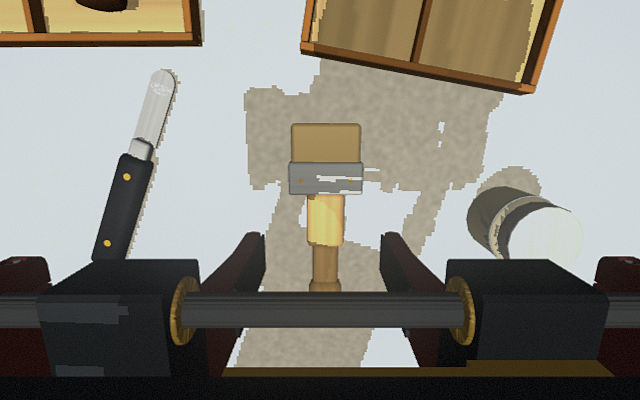

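The brush (326,215) is centred between the fingers. Descending and grasping.

```bash
python3 -m crank '[[[-0.002,-0.001,-0.03,0,0,0,0.05],[0,0,-0.025,0,0,0,0.05],[0,0,-0.015,0,0,0,0.05],[0,0,-0.01,0,0,0,0.05],[0,0,-0.0045,0,0,0,0.05],[0,0,-0.003,0,0,0,0.05],[0,0,0,0,0,0,0.05],[0,0,0,0,0,0,0.05]]]' 20; python3 -m crank '[[[0,0,0,0,0,0,0.01],[0,0,0,0,0,0,0.01],[0,0,0,0,0,0,0.01],[0,0,0,0,0,0,0.01],[0,0,0,0,0,0,0.01],[0,0,0.01,0,0,0,0.01],[0,0,0.03,0,0,0,0.01],[0,0,0.04,0,0,0,0.01]]]'
```

```text
time: 16.45
eef_pos: [0.422, -0.0764, -0.0083]
tcp_rot: [[0.997, 0.079, 0.001], [0.079, -0.997, -0.0], [0.001, 0.0, -1.0]]
force: [-0.0, -0.7, 0.2]
width: 0.571
finger_force: 0.0
time: 17.45
eef_pos: [0.4208, -0.076, 0.0714]
tcp_rot: [[0.997, 0.079, -0.002], [0.079, -0.997, 0.001], [-0.002, -0.001, -1.0]]
force: [0.6, -0.1, -1.1]
width: 0.317
finger_force: 20.0
```

```bash
python3 -m crank '[[[0.0347,0.0413,0,0,0,0,0.01],[0.0347,0.0413,0,0,0,0,0.01],[0.0347,0.0413,0,0,0,0,0.01],[0.0347,0.0413,0,0,0,0,0.01],[0.0347,0.0413,0,0,0,0,0.01],[0.0347,0.0413,0,0,0,0,0.01],[0,0,0,0,0,0,0.01],[0,0,-0.02,0,0,0,0.01]]]'; python3 -m crank '[[[0,0,-0.02,0,0,0,0.01],[0,0,0,0,0,0,0.01],[0,0,0,0,0,0,0.01],[0,0,0,0,0,0,0.01],[0,0,0,0,0,0,0.01],[0,0,0,0,0,0,0.01],[0,0,0,0,0,0,0.01],[0,0,0,0,0,0,0.01]]]'
```

```text
time: 18.45
eef_pos: [0.6308, 0.1716, 0.0525]
tcp_rot: [[0.997, 0.079, 0.003], [0.079, -0.997, 0.0], [0.003, -0.0, -1.0]]
force: [0.4, 0.1, -0.5]
width: 0.319
finger_force: 20.0
time: 19.45
eef_pos: [0.6298, 0.1715, 0.0312]
tcp_rot: [[0.997, 0.079, -0.0], [0.079, -0.997, 0.0], [-0.0, -0.0, -1.0]]
force: [-0.8, -0.6, -1.0]
width: 0.318
finger_force: 20.0
```

```bash
python3 -m crank '[[[0,0,-0.01,0,0,0,0.01],[0,0,-0.01,0,0,0,0.01],[0,0,-0.007,0,0,0,0.01],[0,0,-0.004,0,0,0,0.01],[0,0,-0.002,0,0,0,0.01],[0,0,-0.001,0,0,0,0.01],[0,0,0,0,0,0,0.01],[0,0,0,0,0,0,0.01]]]'; python3 -c "
from h import *
shot('w8')"
```

```text
time: 20.45
eef_pos: [0.63, 0.1716, -0.0025]
tcp_rot: [[0.997, 0.079, 0.001], [0.079, -0.997, 0.0], [0.001, -0.0, -1.0]]
force: [-0.2, -0.4, -1.1]
width: 0.318
finger_force: 20.0
```

View pics/w8.png

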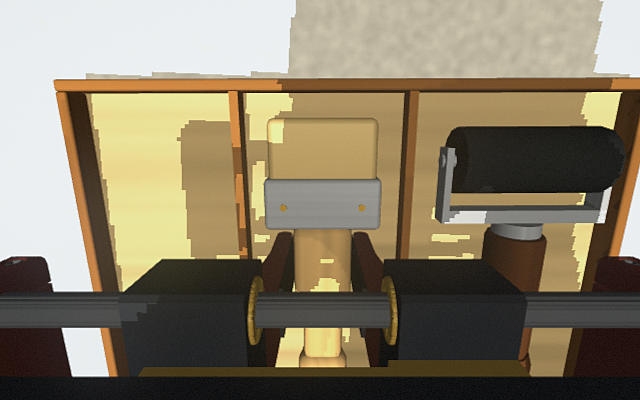

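The brush is centred in the middle lane. Release it, then go to the small weight.

```bash
python3 -m crank '[[[0,0,-0.001,0,0,0,0.01],[0,0,0,0,0,0,0.01],[0,0,0,0,0,0,0.036],[0,0,0,0,0,0,0.036],[0,0,0,0,0,0,0.036],[0,0,0.01,0,0,0,0.036],[0,0,0.035,0,0,0,0.036],[0,0,0.045,0,0,0,0.036]]]';  python3 -m crank '[[[-0.041,0.0125,0,0,0,-0.016,0.08],[-0.041,0.0125,0,0,0,-0.016,0.08],[-0.041,0.0125,0,0,0,-0.016,0.08],[-0.041,0.0125,0,0,0,-0.016,0.08],[-0.041,0.0125,0,0,0,-0.016,0.08],[0,0,0,0,0,0,0.08],[0,0,0,0,0,0,0.08],[0,0,0,0,0,0,0.08]]]' 35
python3 - <<'E'
from h import *
shot('w9');im,X=cloud('w9');x,y,z=X[...,0],X[...,1],X[...,2]
m=(abs(x-.427)<.05)&(abs(y-.232)<.05)&(z>.027)&(z<.042);m[260:]=0
print(cv2.minEnclosingCircle(np.stack([x[m],y[m]],1).astype(np.float32)),m.sum())
E
```

```text
time: 21.5
eef_pos: [0.6291, 0.1714, 0.0865]
tcp_rot: [[0.997, 0.079, -0.002], [0.079, -0.997, -0.0], [-0.002, 0.0, -1.0]]
force: [0.7, -0.2, -0.0]
width: 0.413
finger_force: 0.0
time: 22.5
eef_pos: [0.4258, 0.2337, 0.0864]
tcp_rot: [[1.0, -0.002, 0.0], [-0.002, -1.0, -0.0], [0.0, 0.0, -1.0]]
force: [-0.3, 0.8, -0.0]
width: 0.911
finger_force: 0.0
((0.42731016874313354, 0.23259705305099487), 0.021964043378829956) 2149
```

View pics/w9.png

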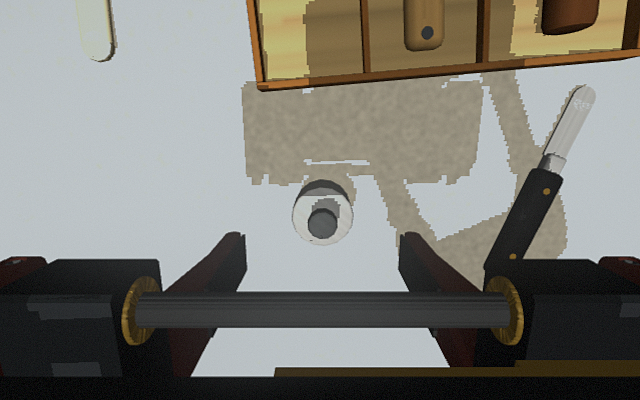

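The weight (323,220, radius 22 mm) is centred. Grasp it by its body, with the tips about 16 mm up so they clear the tray rim.

```bash
python3 -m crank '[[[0,0,-0.03,0,0,0,0.08],[0,0,-0.025,0,0,0,0.08],[0,0,-0.015,0,0,0,0.08],[0,0,-0.008,0,0,0,0.08],[0,0,-0.004,0,0,0,0.08],[0,0,0,0,0,0,0.08],[0,0,0,0,0,0,0.03],[0,0,0,0,0,0,0.03]]]' 40; python3 -m crank '[[[0,0,0,0,0,0,0.03],[0,0,0,0,0,0,0.03],[0,0,0,0,0,0,0.03],[0,0,0,0,0,0,0.03],[0,0,0.01,0,0,0,0.03],[0,0,0.03,0,0,0,0.03],[0,0,0.04,0,0,0,0.03],[0,0,0,0,0,0,0.03]]]'
```

```text
time: 23.55
eef_pos: [0.4252, 0.2342, 0.0048]
tcp_rot: [[1.0, -0.001, 0.001], [-0.001, -1.0, 0.0], [0.001, -0.0, -1.0]]
force: [-0.3, -0.9, 0.4]
width: 0.721
finger_force: 0.0
time: 24.55
eef_pos: [0.4267, 0.2349, 0.0877]
tcp_rot: [[1.0, -0.001, 0.006], [-0.001, -1.0, 0.003], [0.006, -0.003, -1.0]]
force: [-0.6, 0.0, -3.8]
width: 0.493
finger_force: 40.0
```

```bash
python3 -m crank '[[[0.0205,-0.0469,0,0,0,-0.013,0.03],[0.0205,-0.0469,0,0,0,-0.013,0.03],[0.0205,-0.0469,0,0,0,-0.013,0.03],[0.0205,-0.0469,0,0,0,-0.013,0.03],[0.0205,-0.0469,0,0,0,-0.013,0.03],[0.0205,-0.0469,0,0,0,-0.013,0.03],[0.0205,-0.0469,0,0,0,-0.013,0.03],[0,0,0,0,0,0,0.03]]]'; python3 -m crank '[[[0,0,-0.02,0,0,0,0.03],[0,0,-0.02,0,0,0,0.03],[0,0,-0.01,0,0,0,0.03],[0,0,0,0,0,0,0.03],[0,0,0,0,0,0,0.03],[0,0,0,0,0,0,0.03],[0,0,0,0,0,0,0.03],[0,0,0,0,0,0,0.03]]]'; python3 -c "
from h import *
shot('w10')"
```

```text
time: 25.55
eef_pos: [0.5678, -0.0973, 0.0811]
tcp_rot: [[0.995, -0.096, -0.004], [-0.096, -0.995, -0.0], [-0.004, 0.0, -1.0]]
force: [-0.9, 0.3, -3.2]
width: 0.493
finger_force: 40.0
time: 26.55
eef_pos: [0.5685, -0.0944, 0.0345]
tcp_rot: [[0.996, -0.092, 0.001], [-0.092, -0.996, -0.0], [0.001, 0.0, -1.0]]
force: [-0.6, -0.0, -3.4]
width: 0.492
finger_force: 40.0
```

View pics/w10.png

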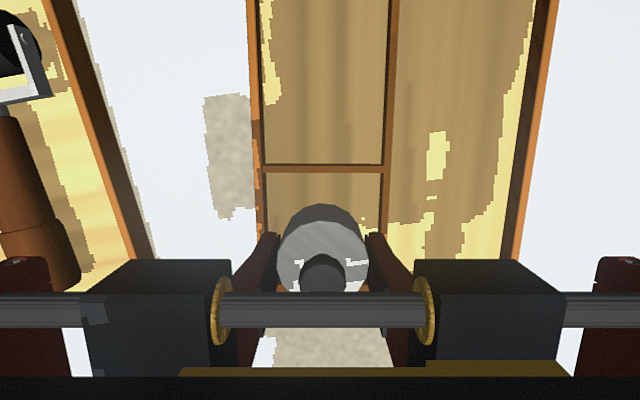

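The weight (322,255) is centred over the well. Lower and release.

```bash
python3 -m crank '[[[0,0,-0.01,0,0,0,0.03],[0,0,-0.007,0,0,0,0.03],[0,0,-0.004,0,0,0,0.03],[0,0,-0.002,0,0,0,0.03],[0,0,-0.001,0,0,0,0.03],[0,0,0,0,0,0,0.03],[0,0,0,0,0,0,0.03],[0,0,0,0,0,0,0.03]]]'
```

```text
time: 27.6
eef_pos: [0.5685, -0.0943, 0.0104]
tcp_rot: [[0.996, -0.092, 0.0], [-0.092, -0.996, -0.0], [0.0, 0.0, -1.0]]
force: [0.4, 0.2, -2.8]
width: 0.493
finger_force: 40.0
```

```bash
python3 -m crank '[[[0,0,-0.001,0,0,0,0.03],[0,0,0,0,0,0,0.03],[0,0,0,0,0,0,0.06],[0,0,0,0,0,0,0.06],[0,0,0,0,0,0,0.06],[0,0,0.01,0,0,0,0.06],[0,0,0.03,0,0,0,0.06],[0,0,0.04,0,0,0,0.06]]]';  python3 -m crank '[[[-0.0253,0.0322,0,0,0,-0.0466,0.06],[-0.0253,0.0322,0,0,0,-0.0466,0.06],[-0.0253,0.0322,0,0,0,-0.0466,0.06],[-0.0253,0.0322,0,0,0,-0.0466,0.06],[-0.0253,0.0322,0,0,0,-0.0466,0.06],[0,0,0,0,0,0,0.05],[0,0,0,0,0,0,0.05],[0,0,0,0,0,0,0.05]]]' 20
python3 -c "
from h import *
shot('w11')"
```

```text
time: 28.6
eef_pos: [0.5677, -0.0942, 0.0897]
tcp_rot: [[0.996, -0.092, -0.002], [-0.092, -0.996, 0.0], [-0.002, -0.0, -1.0]]
force: [-0.6, 0.7, 0.1]
width: 0.686
finger_force: 0.0
time: 29.6
eef_pos: [0.4424, 0.066, 0.0894]
tcp_rot: [[0.947, -0.32, 0.0], [-0.32, -0.947, -0.0], [0.0, 0.0, -1.0]]
force: [0.6, 0.3, -0.2]
width: 0.571
finger_force: 0.0
```

View pics/w11.png

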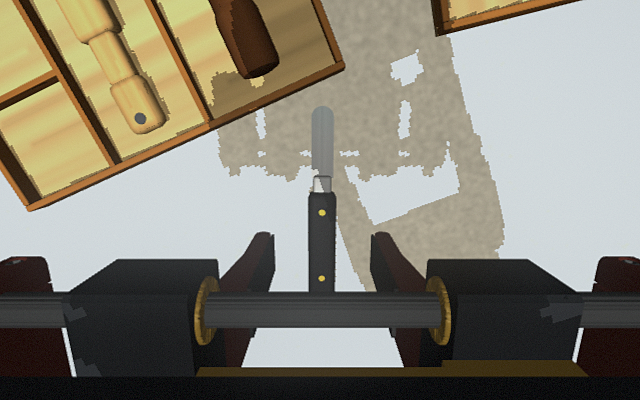

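The spatula (322,235) is aligned and centred. Grasp.

```bash
python3 -m crank '[[[0,0,-0.035,0,0,0,0.05],[0,0,-0.03,0,0,0,0.05],[0,0,-0.015,0,0,0,0.05],[0,0,-0.01,0,0,0,0.05],[0,0,-0.0045,0,0,0,0.05],[0,0,-0.003,0,0,0,0.05],[0,0,0,0,0,0,0.05],[0,0,0,0,0,0,0.05]]]' 20; python3 -m crank '[[[0,0,0,0,0,0,0.01],[0,0,0,0,0,0,0.01],[0,0,0,0,0,0,0.01],[0,0,0,0,0,0,0.01],[0,0,0,0,0,0,0.01],[0,0,0.01,0,0,0,0.01],[0,0,0.03,0,0,0,0.01],[0,0,0.04,0,0,0,0.01]]]'
```

```text
time: 30.65
eef_pos: [0.4422, 0.0668, -0.0078]
tcp_rot: [[0.948, -0.319, 0.001], [-0.319, -0.948, 0.0], [0.001, -0.0, -1.0]]
force: [0.8, -0.5, 0.1]
width: 0.569
finger_force: 0.0
time: 31.65
eef_pos: [0.441, 0.0666, 0.072]
tcp_rot: [[0.948, -0.32, -0.002], [-0.32, -0.948, -0.0], [-0.002, 0.001, -1.0]]
force: [0.4, -0.0, -0.2]
width: 0.251
finger_force: 20.0
```

```bash
python3 -m crank '[[[0.0285,-0.0403,0.01,0,0,0.0387,0.01],[0.0285,-0.0403,0.01,0,0,0.0387,0.01],[0.0285,-0.0403,0,0,0,0.0387,0.01],[0.0285,-0.0403,0,0,0,0.0387,0.01],[0.0285,-0.0403,0,0,0,0.0387,0.01],[0.0285,-0.0403,0,0,0,0.0387,0.01],[0,0,0,0,0,0,0.01],[0,0,0,0,0,0,0.01]]]'; python3 -m crank '[[[0,0,-0.02,0,0,0,0.01],[0,0,-0.02,0,0,0,0.01],[0,0,-0.02,0,0,0,0.01],[0,0,0,0,0,0,0.01],[0,0,0,0,0,0,0.01],[0,0,0,0,0,0,0.01],[0,0,0,0,0,0,0.01],[0,0,0,0,0,0,0.01]]]'; python3 -c "
from h import *
shot('w12')"
```

```text
time: 32.65
eef_pos: [0.6125, -0.1747, 0.0916]
tcp_rot: [[0.996, -0.093, -0.001], [-0.093, -0.996, 0.001], [-0.001, -0.001, -1.0]]
force: [0.4, 0.6, -0.7]
width: 0.249
finger_force: 20.0
time: 33.65
eef_pos: [0.6131, -0.1752, 0.0322]
tcp_rot: [[0.996, -0.093, 0.001], [-0.093, -0.996, -0.0], [0.001, 0.0, -1.0]]
force: [0.7, -0.1, -1.3]
width: 0.248
finger_force: 20.0
```

View pics/w12.png

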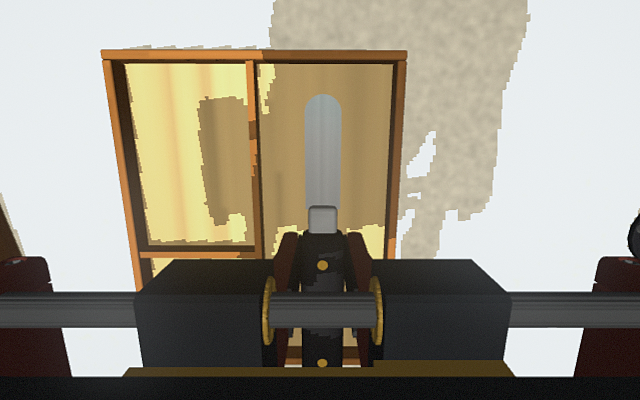

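The spatula (322,180) is centred in the long lane. Lower, release, and go to the jar.

```bash
python3 -m crank '[[[0,0,-0.012,0,0,0,0.01],[0,0,-0.01,0,0,0,0.01],[0,0,-0.007,0,0,0,0.01],[0,0,-0.003,0,0,0,0.01],[0,0,-0.002,0,0,0,0.01],[0,0,-0.001,0,0,0,0.01],[0,0,0,0,0,0,0.01],[0,0,0,0,0,0,0.01]]]'; python3 -m crank '[[[0,0,0,0,0,0,0.032],[0,0,0,0,0,0,0.032],[0,0,0,0,0,0,0.032],[0,0,0,0,0,0,0.032],[0,0,0.01,0,0,0,0.032],[0,0,0.03,0,0,0,0.032],[0,0,0.045,0,0,0,0.032],[0,0,0.015,0,0,0,0.032]]]';  python3 -m crank '[[[-0.037,-0.0073,0,0,0,0.018,0.085],[-0.037,-0.0073,0,0,0,0.018,0.085],[-0.037,-0.0073,0,0,0,0.018,0.085],[-0.037,-0.0073,0,0,0,0.018,0.085],[-0.037,-0.0073,0,0,0,0.018,0.085],[0,0,0,0,0,0,0.085],[0,0,0,0,0,0,0.085],[0,0,0,0,0,0,0.085]]]' 25
python3 -c "
from h import *
shot('w13');im,X=cloud('w13');x,y,z=X[...,0],X[...,1],X[...,2]
m=(abs(x-.43)<.05)&(abs(y+.213)<.05)&(z>.05)&(z<.08);m[260:]=0
print(cv2.minEnclosingCircle(np.stack([x[m],y[m]],1).astype(np.float32)),m.sum())"
```

```text
time: 34.7
eef_pos: [0.613, -0.1752, -0.003]
tcp_rot: [[0.996, -0.093, 0.0], [-0.093, -0.996, -0.0], [0.0, 0.0, -1.0]]
force: [0.7, -0.2, -0.9]
width: 0.249
finger_force: 20.0
time: 35.7
eef_pos: [0.6145, -0.1757, 0.1012]
tcp_rot: [[0.996, -0.093, 0.006], [-0.093, -0.996, -0.002], [0.006, 0.002, -1.0]]
force: [0.1, 0.3, -0.0]
width: 0.363
finger_force: 0.0
time: 36.7
eef_pos: [0.4286, -0.2113, 0.0964]
tcp_rot: [[1.0, -0.002, -0.0], [-0.002, -1.0, 0.0], [-0.0, -0.0, -1.0]]
force: [0.6, 0.3, 0.1]
width: 0.968
finger_force: 0.0
((0.4297083616256714, -0.21386249363422394), 0.023538511246442795) 3831
```

```bash
python3 -m crank '[[[0,0,-0.03,0,0,0,0.085],[0,0,-0.025,0,0,0,0.085],[0,0,-0.018,0,0,0,0.085],[0,0,-0.009,0,0,0,0.085],[0,0,-0.004,0,0,0,0.085],[0,0,0,0,0,0,0.085],[0,0,0,0,0,0,0.03],[0,0,0,0,0,0,0.03]]]' 25; python3 -m crank '[[[0,0,0,0,0,0,0.03],[0,0,0,0,0,0,0.03],[0,0,0,0,0,0,0.03],[0,0,0,0,0,0,0.03],[0,0,0.01,0,0,0,0.03],[0,0,0.03,0,0,0,0.03],[0,0,0.05,0,0,0,0.03],[0,0,0,0,0,0,0.03]]]'
```

```text
time: 37.75
eef_pos: [0.4282, -0.2118, 0.0113]
tcp_rot: [[1.0, -0.003, 0.001], [-0.003, -1.0, -0.001], [0.001, 0.001, -1.0]]
force: [0.7, 1.0, 0.1]
width: 0.781
finger_force: 0.0
time: 38.75
eef_pos: [0.43, -0.2128, 0.1059]
tcp_rot: [[1.0, -0.003, 0.007], [-0.003, -1.0, -0.004], [0.007, 0.004, -1.0]]
force: [0.4, -0.3, -0.5]
width: 0.561
finger_force: 25.0
```

```bash
python3 -m crank '[[[0.014,0.0506,0,0,0,0.009,0.03],[0.014,0.0506,0,0,0,0.009,0.03],[0.014,0.0506,0,0,0,0.009,0.03],[0.014,0.0506,0,0,0,0.009,0.03],[0.014,0.0506,0,0,0,0.009,0.03],[0.014,0.0506,0,0,0,0.009,0.03],[0.014,0.0506,0,0,0,0.009,0.03],[0.014,0.0506,0,0,0,0.009,0.03]]]'; python3 -m crank '[[[0.014,0.0506,0,0,0,0.009,0.03],[0,0,0,0,0,0,0.03],[0,0,-0.02,0,0,0,0.03],[0,0,-0.02,0,0,0,0.03],[0,0,-0.015,0,0,0,0.03],[0,0,0,0,0,0,0.03],[0,0,0,0,0,0,0.03],[0,0,0,0,0,0,0.03]]]'; python3 -c "
from h import *
shot('w14')"
```

```text
time: 39.75
eef_pos: [0.5395, 0.1949, 0.0996]
tcp_rot: [[0.998, 0.069, -0.002], [0.069, -0.998, -0.001], [-0.002, 0.0, -1.0]]
force: [-0.1, -0.4, -1.6]
width: 0.563
finger_force: 25.0
time: 40.75
eef_pos: [0.5545, 0.2439, 0.0469]
tcp_rot: [[0.997, 0.078, 0.002], [0.078, -0.997, 0.001], [0.002, -0.001, -1.0]]
force: [0.0, -0.8, -1.5]
width: 0.562
finger_force: 25.0
```

View pics/w14.png

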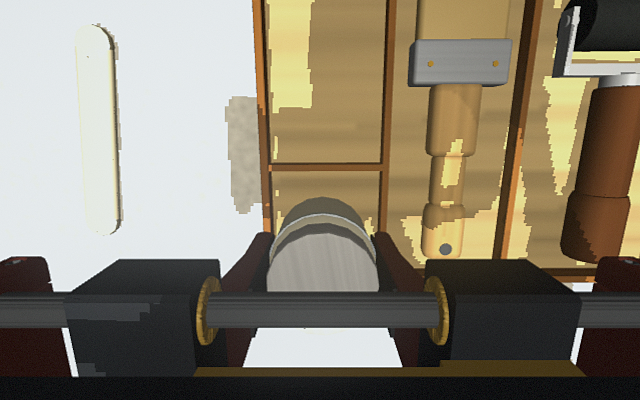

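The jar (322,255) is centred over the well. Place eef z is about .0165, so I'll lower 30 mm, release and back off.

```bash
python3 -m crank '[[[0,0,-0.012,0,0,0,0.03],[0,0,-0.008,0,0,0,0.03],[0,0,-0.005,0,0,0,0.03],[0,0,-0.003,0,0,0,0.03],[0,0,-0.0015,0,0,0,0.03],[0,0,-0.001,0,0,0,0.03],[0,0,0,0,0,0,0.03],[0,0,0,0,0,0,0.03]]]'; python3 -m crank '[[[0,0,-0.0005,0,0,0,0.03],[0,0,0,0,0,0,0.066],[0,0,0,0,0,0,0.066],[0,0,0,0,0,0,0.066],[0,0,0,0,0,0,0.066],[0,0,0.01,0,0,0,0.066],[0,0,0.03,0,0,0,0.066],[0,0,0.05,0,0,0,0.066]]]'; python3 -m crank '[[[-0.01,-0.03,0.05,0,0,0,0.08],[-0.01,-0.03,0.05,0,0,0,0.08],[-0.01,-0.03,0.05,0,0,0,0.08],[-0.01,-0.03,0.05,0,0,0,0.08],[-0.01,-0.03,0.05,0,0,0,0.08],[-0.01,-0.03,0.05,0,0,0,0.08],[0,0,0,0,0,0,0.08],[0,0,0,0,0,0,0.08]]]'
python3 - <<'E'
from h import *
shot('w15');im,X=cloud('w15');x,y,z=X[...,0],X[...,1],X[...,2]
print(observe()['force'])
for nm,c,h,yw,(lo,hi) in [('jar',(.557,.241),.04,.081,(.055,.08)),('sw',(.571,-.096),.04,-.093,(.03,.048))]:
    m=(np.hypot(x-c[0],y-c[1])<h)&(z>lo)&(z<hi);C,r=cv2.minEnclosingCircle(np.stack([x[m],y[m]],1).astype(np.float32))
    T=(.620,.1546) if nm=='jar' else (.6235,-.1412);d=np.array(C)-T;ca,sa=np.cos(yw),np.sin(yw)
    print(nm,'local',ca*d[0]+sa*d[1],-sa*d[0]+ca*d[1],r,np.median(z[m]))
E
```

```text
time: 41.8
eef_pos: [0.554, 0.2439, 0.0158]
tcp_rot: [[0.997, 0.078, 0.001], [0.078, -0.997, 0.0], [0.001, -0.0, -1.0]]
force: [-2.5, -0.4, 4.0]
width: 0.561
finger_force: 25.0
time: 42.8
eef_pos: [0.5527, 0.2434, 0.1041]
tcp_rot: [[0.997, 0.078, -0.004], [0.078, -0.997, -0.001], [-0.004, 0.001, -1.0]]
force: [0.4, -0.2, 1.2]
width: 0.752
finger_force: 0.0
time: 43.8
eef_pos: [0.4939, 0.0639, 0.4045]
tcp_rot: [[0.997, 0.078, 0.0], [0.078, -0.997, 0.0], [0.0, -0.0, -1.0]]
force: [-0.6, 1.1, -1.3]
width: 0.911
finger_force: 0.0
[ 0.2335 -0.2953 -0.6086]
jar local -0.05727187918797131 0.0929410706568126 0.02376938797533512 0.06550220693215168
sw local -0.05648179559093843 0.04031694908968288 0.02241140976548195 0.03930925532889115
```

View pics/w15.png

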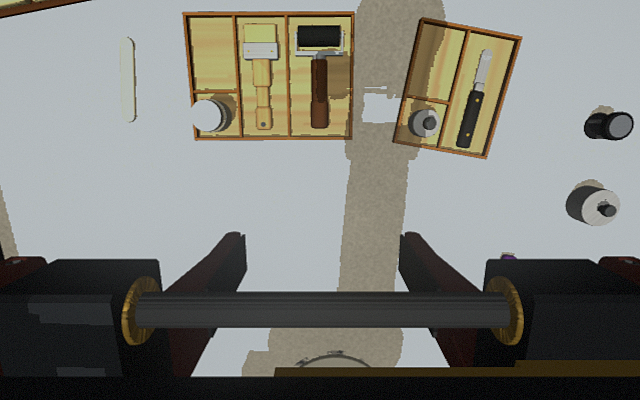

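All five items are in place. The jar reads local (-57, 93) mm and the weight (-56, 40) mm, both at tray-floor height. The folder, loupe and large weight look untouched. Handing in.

```bash
python3 -c "
from bench import *
print(finish_job())"
```

```text
the job is handed in; nothing more can be done
None
```

Both kits are made up and the job is handed in at about 44 s of the 144 s limit; the hand-in returned no verdict. The last picture shows all five items in their compartments, and the large weight, bone folder and loupe look unmoved.

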